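Seat the splined gear on the gearbox shaft and hold it against its spring

ROBOT

A 6-joint arm with a two-finger parallel gripper is mounted at the origin on the work surface. World frame = base frame: x ahead of the robot, y to its left, z up, the work surface at z = 0. Lengths are in m, angles in rad, forces in N, time in s.
With the tool pointing down it reaches from about 0.35 to 0.975 m from the base axis. Payload 4.9 kg.
Tool frame: the origin (TCP) lies at the very end of the fingers, on their centre line; the grasp point (between the pads) lies 19 mm behind it; z points along the fingers, y is the line along which they close (so a half turn about z gives the same grasp; the last joint's range is limited). The gripper opens to 85 mm and grips with 20 to 120 N. Pads are 22 mm wide; open, the fingers measure 114 mm over their backs; the gripper's body (76 mm by 85 mm) begins 54 mm behind the grasp point. The pads swing forward as they close: fully open they stand 13 mm farther back than shut.
Start: joints at [-1.331, 0.053, 1.613, -0, 1.476, -0.119], TCP at [0.219, -0.585, 0.231] pointing down, gripper open.
Joint ranges: [-3.01, 3.01], [-1.01, 2.22], [0.06, 2.58], [-1.02, 4.17], [0.09, 2.62], [-3.14, 3.14]. Speed limits (rad/s): [2.57, 2.57, 3.14, 3.14, 3.14, 3.14].

INTERFACE

Orientations are given as a unit quaternion [w, x, y, z].
In Python, from plant import * gives the robot as it stands.
- The arm moves only by the tool jog_arm, never from a script. Its argument "moves" is a list that holds one entry, the list of rows, each a list of 7 numbers: the finger opening in cm, from 0 to 8.54, then the shift along the tool's x, y, z in cm, then the turn, a rotation vector about the tool's x, y, z in rad. A call has 1 to 20 rows; each row shifts and turns the commanded pose from where the row before left it, along the tool's axes as they then stand; what a row does not reach is not made up. A row lasts 1/12 s, in which the tool goes at most 41.7 mm and 7.16 degrees, less where a joint would pass 70% of its speed; a pose out of reach is approached as far as the arm can. A call is refused whole if a number of a shift passes 4.17 or a number of a turn 0.125, either way. A call with a gripper value outside its range is refused whole. The fingers move at their own pace and stop on an object; the grip force is fixed at half the most. Time passes only in rows, so rows that do not move let the fingers close. It gives the time, the measured TCP pose, the force, the opening and the grip force at its end, in the units of the state.
- state(): the state, without advancing time (a new reading comes with each control period).
- grab_frame(name): name is "scene" or "top"; returns a dict with "color" (420x560x3 uint8, blue, green, red), "depth" (420x560 float32, m along the optical axis (not along the pixel's ray), 0 where there is no reading), "fx", "fy", "cx", "cy" (pixels), "k1" (the pictures are not rectified: a ray, as slopes to the right and down, at radius r is drawn at 1 + k1 r^2 times it, then the intrinsics apply), "R" (3x3) and "t" (3): a world point X has camera coordinates R X + t. Camera axes: x right, y down, z forward; pixel columns grow to the right and rows downward; lengths in m; the calibration is good to about 2 mm. A picture is of the moment at which its call begins.
- job_done(): hands the job in; it is judged then, once.
Trained networks look in a picture, given as the dict that the camera call returned (one of the last four; its "shot" number tells which), for a name from the list of things; names that differ only in an ending like _2 or _b are one class to them, and where a whole thing is asked for, a point or a joint stands for the part that bears it (a point fixed in the world has none). Each returns a list of dicts, best first, with "p" (0 to 1); they miss things now and then, are a little off and sometimes report something else, mostly with a low value. They report only what shows in the picture. A call takes as long as a camera call.
- recognise(name, picture): "rect" ([centre column, centre row, width, height] in pixels, round what is visible of it).
- regions_of(name, picture): "pixels" (420x560 bool, what is visible of it) and "rect" ([centre column, centre row, width, height] in pixels, round what is visible of it).
The state is a dict: "time": time; "joint_pos": joint angles; "joint_vel": joint speeds; "joint_efforts": joint torques, N m; "tool_pos": TCP position; "tool_rot": TCP orientation; "contact_force": force on the tool from outside, world axes, zero at the start; "ft_torque": the same for the moment, N m; "gripper_width": opening from 0.0 (shut) to 1.0 (fully open); "grasp_force": force on a finger pad.
Only numpy, scipy, OpenCV 4.12 (cv2) and the standard library are available. Lean on these libraries where they do the work, as an engineer would, in place of code of your own. Each camera call takes 0.05 s, during which the arm holds its last target. There are 200 camera calls.

TASK

Lift the splined gear (the one with the tall round boss) out of its recess in the parts tray, set it boss up over the nose of the gearbox's upright output shaft, and turn it until its keyways mesh with the shaft's splines. Slide it down and press it fully home against the spring-loaded thrust ring, down to the shaft's shoulder, so that the clip groove above the boss is clear, and finish while you are still gripping the gear and holding it pressed home there, ready for a colleague to slip the clip in from the side. Leave the pulley in its recess, and the clip, the grease pot and the screwdriver where they lie.

Things in the scene. Friction and masses are not known exactly. Their poses are not given: they have to be found in the camera images.
- gear: Splined gear, bare steel, loose, about 0.5 kg: toothed disc 73 mm across, 14 mm thick, with a round boss 44 mm in diameter on top, up to 38 mm above the origin. Origin: centre of its underside; z up out of the boss; x through the middle of a keyway. It starts boss up, at any yaw, in either recess of the tray, its disc level with the tray's top: only the boss stands out, to be gripped from above.
- gear_bore (a point): Centre of the gear's bore at the top of the boss, 38 mm above gear, same axes. The bore goes right through: 27 mm across its lands, with six keyways 7.6 mm wide and 33.6 mm across, one every 60 degrees (about 3 degrees of play either way on the splines).
- tray: Black moulded tray, 116 (x) by 206 (y) by 22 mm high, fixed, with two round recesses 78 mm in diameter and 14 mm deep, centred 48 mm to either side along its y axis. Origin: centre of its underside.
- shaft_seat (a point): Centre of the top of the shoulder (38 mm diameter) of the upright output shaft, 112 mm above the bench: the gear's underside rests here when fully home. z up; x through the middle of a spline. Six splines, 6 mm wide, 32 mm across (core 26 mm), one every 60 degrees, reach 38 mm above it and end square. The shaft stands at any angle and, worm-driven, does not turn by hand.
- shaft_nose (a point): Top end of that shaft, 52 mm above shaft_seat, same axes. The 14 mm above the splines are a plain nose 24.6 mm in diameter, its top 4 mm tapered to 19 mm; its clip groove begins 2.5 mm above the splines. A gear out of mesh stops on the spline ends, its origin 37 mm above shaft_seat; in mesh it slides on down.
- thrust_ring (a joint): Steel ring on a wave spring round the shoulder, 40 mm inside, 55 mm outside. Value: m pushed down. At 0 its top is 5 mm above shaft_seat; at 0.005 level with it, the gear then resting on the shoulder. The spring pushes up 2.5 N at 0, 15 N at 0.005. The gear's weight sinks it only 1 to 2 mm: about 10 N more takes the gear home and keeps it there.
- gearbox: Grey worm gearbox, fixed, 170 by 150 mm at its foot, 103 mm high to the top of its bearing cover, with an electric motor lying out of its +y side to 272 mm from the origin, 108 mm high. Origin: at bench level under the shaft's axis.
- pulley: Bystander: V-belt pulley of the same bare steel in the tray's other recess, 72 mm in diameter, 20 mm high, flat, without a boss, with a plain round bore. Origin: centre of its underside.
- clip: Bystander: the flat steel E-clip, 38 mm across, 4 mm thick, lying on the bench. Origin: centre of its underside.
- grease: Bystander: white grease pot, 68 mm in diameter, 62 mm high, standing on the bench. Origin: centre of its underside.
- screwdriver: Bystander: screwdriver with a blue handle, about 0.2 m long, lying on the bench.

How it is judged:
By the outcome, as a careful person would: the job done as asked, in the order asked, and still so for the second after the job is handed in, while the arm keeps its last pose, push and grip.
It also fails if it takes over 45 s, if anything falls off the work surface, if the arm or the gripper's body presses on something with over 40 N, if the wrist force passes 120 N, or if a joint passes its speed limit or range.

## Working session

There is one attempt and no reset: what is moved stays moved. The work goes in short steps, Python scripts to look and compute and a tool call to move; the robot and the scene stay as the last step left them, time stands still between calls to the robot, and variables do not carry over. Pictures are saved under pics/ and viewed, at most 10 in all, crops included, and the job is handed in when it is done.

Besides the shell and the picture viewer there is one more tool, called after "Request:" as name(argument=value, ...), one argument or row to a line, values as JSON. jog_arm: Moves the arm, as the interface text tells. Its arguments: {"type":"object","properties":{"moves":{"type":"array"}},"required":["moves"]}

```bash
ls; mkdir -p pics; cat > h.py <<'E'
from plant import *
import numpy as np, cv2
def world(f,u,v,z=None):
    """pixels -> world points, by depth"""
    u=np.atleast_1d(u).astype(float);v=np.atleast_1d(v).astype(float)
    K=np.array([[f["fx"],0,f["cx"]],[0,f["fy"],f["cy"]],[0,0,1.]])
    p=cv2.undistortPoints(np.stack([u,v],1)[:,None],K,np.array([f["k1"],0,0,0.]))[:,0]
    d=np.c_[p,np.ones(len(p))]
    R=np.array(f["R"]);t=np.array(f["t"])
    if z is None: s=f["depth"][v.astype(int),u.astype(int)]
    else:
        c=-R.T@t; w=d@R; s=(z-c[2])/w[:,2]
    return (d*np.reshape(s,(-1,1))-t)@R
E
python3 - <<'E'
from h import *
print(state())
for n in("scene","top"):
    f=grab_frame(n); cv2.imwrite(f"pics/{n}0.png",f["color"])
    print(n,f["fx"],f["k1"],-np.array(f["R"]).T@f["t"])
    for o in("gear","pulley","gearbox","thrust_ring","tray","clip","grease","screwdriver"):
        r=regions_of(o,f)
        for q in r[:2]:
            v,u=np.nonzero(q["pixels"]); 
            w=world(f,u,v); ok=f["depth"][v,u]>0
            print(o,round(q["p"],2),np.round(q["rect"]),np.round(np.median(w[ok],0),3),np.round(np.percentile(w[ok],98,axis=0),3))
E
```

```text
pics
{'time': 0.0, 'joint_pos': array([-1.33103714e+00,  5.33809723e-02,  1.61428719e+00, -3.63667278e-05,
        1.47601039e+00, -1.18994688e-01]), 'joint_vel': array([-0.0020309 , -0.00015019, -0.00074038, -0.00146074,  0.00082608,
        0.00045281]), 'joint_efforts': array([ 1.37033072e-03, -3.93681979e+01, -3.70174384e+01, -1.79949925e-04,
        7.06215680e-03,  1.55248733e-05]), 'tool_pos': array([ 0.21928695, -0.58460084,  0.23005214]), 'tool_rot': array([-1.03995902e-03,  9.83954203e-01,  1.78418156e-01, -8.10044751e-05]), 'contact_force': array([0.65111869, 0.30536002, 0.77542026]), 'ft_torque': array([ 0.06548763,  0.03628089, -0.04080745]), 'grasp_force': 0.0, 'gripper_width': 0.9947748682247842}
scene 510.4445089616707 -0.09027753367054034 [1.11584473 0.45640916 0.90221656]
gear 0.83 [282. 227.  35.  28.] [ 0.518 -0.145  0.025] [ 0.545 -0.119  0.048]
gear 0.27 [269. 302.  30.  44.] [ 0.699 -0.004  0.057] [0.722 0.019 0.065]
pulley 0.73 [263. 208.  28.  28.] [ 0.498 -0.246  0.024] [ 0.531 -0.213  0.031]
gearbox 0.67 [419. 345. 195. 150.] [0.577 0.267 0.093] [0.634 0.44
[... 721 characters left out ...]
7]
gearbox 0.9 [ 88. 228. 175.  77.] [0.535 0.233 0.094] [0.614 0.42  0.141]
gearbox 0.44 [120. 225.  23.  20.] [0.549 0.169 0.149] [0.566 0.185 0.165]
thrust_ring 0.79 [126. 222.  26.  24.] [0.539 0.169 0.116] [0.576 0.203 0.149]
thrust_ring 0.25 [ 88. 227. 176.  75.] [0.535 0.234 0.094] [0.614 0.419 0.141]
tray 0.64 [308. 245.  98.  64.] [ 0.502 -0.196  0.021] [ 0.565 -0.098  0.025]
tray 0.19 [120. 220.  22.  16.] [0.548 0.169 0.148] [0.566 0.188 0.165]
grease 0.61 [224. 164.  34.  37.] [ 0.679 -0.017  0.06 ] [0.712 0.013 0.064]
screwdriver 0.86 [420. 203.  28.  64.] [ 0.614 -0.444  0.022] [ 0.664 -0.418  0.027]
screwdriver 0.26 [126. 223.  26.  28.] [0.539 0.166 0.116] [0.576 0.196 0.119]
```

View pics/scene0.png

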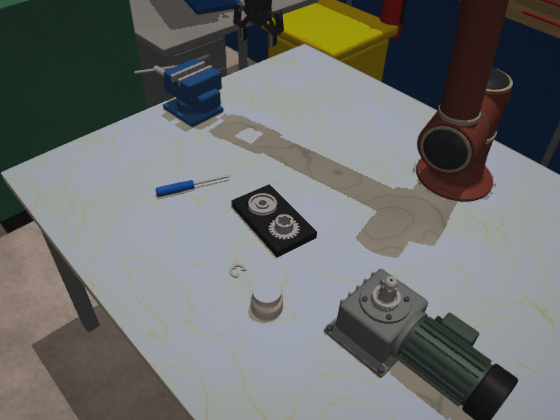

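View pics/top0.png

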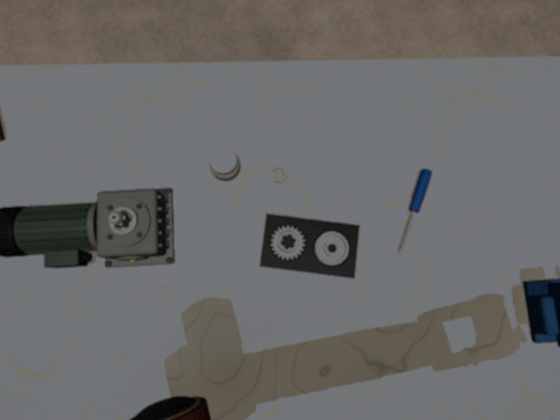

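The scene view shows the gear at (284,226), the pulley at (263,205) and the shaft nose at (388,283). In the top view the gear is at (288,242) and the shaft at (122,221). Next I'll measure the axes and yaws more finely.

```bash
python3 - <<'E'
from h import *
fs={n:grab_frame(n) for n in("top","scene")}
tiles=[]
def fitc(p,r):
    from scipy.optimize import least_squares
    c=p[:,:2].mean(0)
    return c
def rectify(f,c,z,yaw=0,half=.03,n=390):
    # orthographic view at height z, +x up, +y left
    g=np.linspace(half,-half,n); X,Y=np.meshgrid(g,g,indexing="ij")
    P=np.stack([c[0]+X,c[1]+Y,np.full_like(X,z)],-1).reshape(-1,3)
    q=P@np.array(f["R"]).T+f["t"]; s=q[:,:2]/q[:,2:]; s=s*(1+f["k1"]*(s**2).sum(1,keepdims=True))
    m=(s*[f["fx"],f["fy"]]+[f["cx"],f["cy"]]).astype(np.float32).reshape(n,n,2)
    return cv2.remap(f["color"],m,None,cv2.INTER_CUBIC)
for n,f in fs.items():
    v,u=np.nonzero(f["depth"]>0); w=world(f,u,v)
    for nm,c,lo,hi,R in(("boss",(.512,-.149),.038,.055,.04),("disc",(.512,-.149),.018,.03,.04),("nose",(.553,.172),.158,.172,.03),("spl",(.553,.172),.145,.155,.03),("ring",(.553,.172),.113,.122,.04)):
        k=(np.hypot(w[:,0]-c[0],w[:,1]-c[1])<R)&(w[:,2]>lo)&(w[:,2]<hi); p=w[k]
        print(n,nm,len(p),np.round(np.median(p,0),4) if len(p) else"",np.round(np.c_[p.min(0),p.max(0)].mean(1),4),np.round(np.ptp(p,0),3))
    tiles.append(np.hstack([rectify(f,(.512,-.149),.046),rectify(f,(.553,.172),.150)]))
# tray
f=fs["top"]; r=regions_of("tray",f)[0]["pixels"]; v,u=np.nonzero(r)
v2,u2=np.nonzero(r|regions_of("gear",f)[0]["pixels"]|regions_of("pulley",f)[0]["pixels"])
w=world(f,u2,v2,.022); print(cv2.minAreaRect(w[:,:2].astype(np.float32)*1000))
im=np.vstack(tiles); im=cv2.convertScaleAbs(im,alpha=1.5); cv2.imwrite("pics/rect0.png",cv2.resize(im,(600,600)))
E
```

```text
top boss 182 [ 0.5109 -0.1503  0.045 ] [ 0.5103 -0.1503  0.0434] [0.041 0.041 0.011]
top disc 569 [ 0.5136 -0.1466  0.0213] [ 0.5115 -0.149   0.0239] [0.079 0.076 0.012]
top nose 134 [0.551  0.1756 0.163 ] [0.5516 0.1771 0.1624] [0.023 0.025 0.008]
top spl 65 [0.5474 0.1687 0.1491] [0.5512 0.1765 0.15  ] [0.031 0.031 0.01 ]
top ring 263 [0.5443 0.1684 0.1164] [0.551  0.1767 0.1174] [0.054 0.054 0.009]
scene boss 169 [ 0.5137 -0.1501  0.0448] [ 0.5117 -0.1513  0.0445] [0.045 0.047 0.013]
scene disc 369 [ 0.5222 -0.1375  0.0222] [ 0.5116 -0.1489  0.024 ] [0.078 0.079 0.012]
scene nose 102 [0.5562 0.179  0.1627] [0.5543 0.1774 0.1622] [0.024 0.022 0.008]
scene spl 76 [0.5603 0.1831 0.1494] [0.5535 0.1772 0.15  ] [0.03  0.031 0.009]
scene ring 268 [0.563  0.1858 0.117 ] [0.5531 0.1775 0.1174] [0.054 0.053 0.009]
((502.3786926269531, -198.35714721679688), (205.6897430419922, 118.11691284179688), 81.79265594482422)
```

View pics/rect0.png

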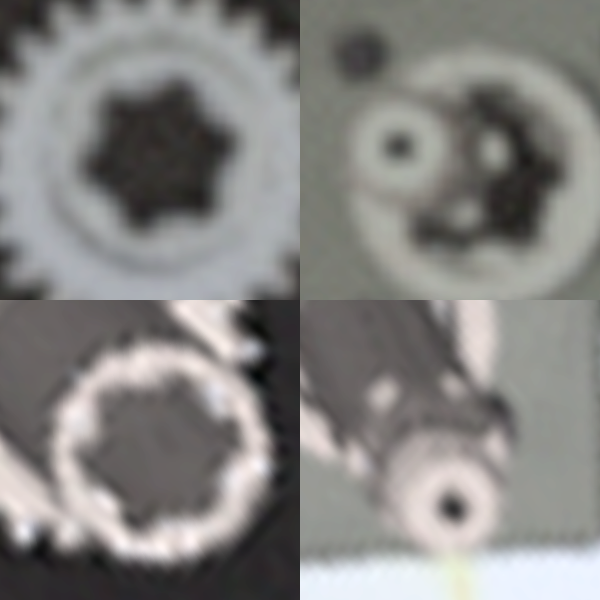

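Request:
jog_arm(
  moves=[
    [[8.5,0,0,0,0,0,-0.119],[8.5,0,0,0,0,0,-0.119],[8.5,0,0,0,0,0,-0.119],[8.5,0,0,0,0,0,-0.119],[8.5,0,0,0,0,0,-0.119],[8.5,0,0,0,0,0,-0.119],[8.5,0,0,0,0,0,-0.119],[8.5,0,0,0,0,0,-0.119],[8.5,0,0,0,0,0,-0.119],[8.5,3.4,1.6,0,0,0,0],[8.5,3.4,1.6,0,0,0,0],[8.5,3.4,1.6,0,0,0,0],[8.5,3.4,1.6,0,0,0,0],[8.5,3.4,1.6,0,0,0,0],[8.5,3.4,1.6,0,0,0,0],[8.5,3.4,1.6,0,0,0,0],[8.5,3.4,1.6,0,0,0,0],[8.5,3.4,1.6,0,0,0,0],[8.5,3.4,1.6,0,0,0,0],[8.5,3.4,1.6,0,0,0,0]],
  ],
)

```text
time: 2.82
tool_pos: [0.447, -0.238, 0.2316]
tool_rot: [0.0, 0.755, 0.655, 0.0]
contact_force: [-0.1, 0.4, -0.1]
gripper_width: 0.996
grasp_force: 0.0
```

```bash
cat >> h.py <<'E'
from scipy.spatial.transform import Rotation as Rn
def togo(goal,yaw=None):
    """remaining shift in cm along tool axes; tool x yaw in deg; tilt"""
    s=state(); q=s["tool_rot"]; R=Rn.from_quat([q[1],q[2],q[3],q[0]]).as_matrix()
    d=np.array(goal)-s["tool_pos"]
    print("t",s["time"],"pos",np.round(s["tool_pos"],4),"togo cm",np.round(R.T@d*100,2),"xyaw",np.round(np.degrees(np.arctan2(R[1,0],R[0,0])),2),"z",np.round(R[:,2],4),"F",np.round(s["contact_force"],1),"w",round(s["gripper_width"],3),"g",round(s["grasp_force"],1))
def rectify(f,c,z,half=.03,n=390):
    g=np.linspace(half,-half,n); X,Y=np.meshgrid(g,g,indexing="ij")
    P=np.stack([c[0]+X,c[1]+Y,np.full_like(X,z)],-1).reshape(-1,3)
    q=P@np.array(f["R"]).T+f["t"]; s=q[:,:2]/q[:,2:]; s=s*(1+f["k1"]*(s**2).sum(1,keepdims=True))
    m=(s*[f["fx"],f["fy"]]+[f["cx"],f["cy"]]).astype(np.float32).reshape(n,n,2)
    return cv2.remap(f["color"],m,None,cv2.INTER_CUBIC)
E
python3 - <<'E'
from h import *
togo([.5107,-.1503,.1])
E
```

```text
t 2.8167 pos [ 0.447  -0.238   0.2316] togo cm [ 9.58  5.06 13.16] xyaw 81.91 z [ 8.e-04 -5.e-04 -1.e+00] F [-0.1  0.4 -0.1] w 0.996 g 0.0
```

Request:
jog_arm(
  moves=[
    [[8.5,3.2,1.7,0,0,0,0],[8.5,3.2,1.7,0,0,0,0],[8.5,3.2,1.7,0,0,0,0],[8.5,0,0,3.3,0,0,0],[8.5,0,0,3.3,0,0,0],[8.5,0,0,3.3,0,0,0],[8.5,0,0,3.3,0,0,0],[8.5,0,0,0,0,0,0],[8.5,0,0,0,0,0,0]],
  ],
)

```text
time: 3.57
tool_pos: [0.5088, -0.1511, 0.0977]
tool_rot: [-0.002, 0.755, 0.656, -0.001]
contact_force: [0.6, 0.1, 0.5]
gripper_width: 0.994
grasp_force: 0.0
```

```bash
python3 - <<'E'
from h import *
togo([.5107,-.1503,.023])
fs=[grab_frame(n) for n in("scene","top")]
im=np.hstack([cv2.resize(fs[0]["color"][130:270,200:340],(400,400)),cv2.resize(fs[1]["color"][180:300,220:340],(400,400))])
cv2.imwrite("pics/above.png",im)
E
```

```text
t 3.5667 pos [ 0.5088 -0.1511  0.0977] togo cm [0.09 0.21 7.47] xyaw 81.92 z [-0.0042  0.0019 -1.    ] F [0.6 0.1 0.5] w 0.994 g 0.0
```

View pics/above.png

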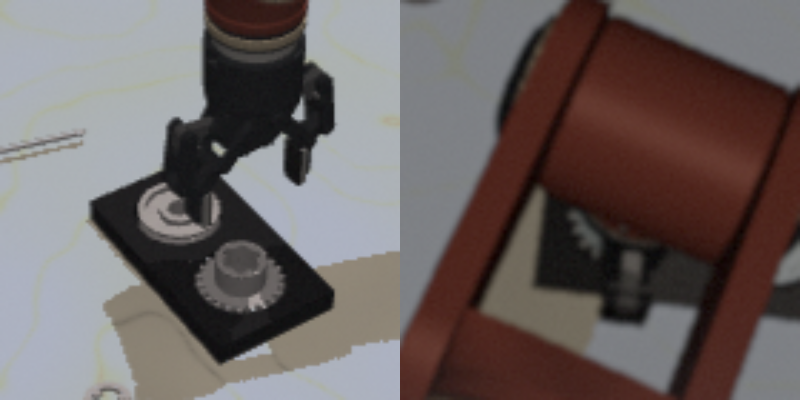

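The open gripper stands above the boss, with the fingers along the tray's x axis and clear of the pulley. Next I descend and close.

Request:
jog_arm(
  moves=[
    [[8.5,0.1,0.2,2.0,0,0,0],[8.5,0,0,2.0,0,0,0],[8.5,0,0,1.5,0,0,0],[8.5,0,0,1.0,0,0,0],[8.5,0,0,0.7,0,0,0],[8.5,0,0,0.2,0,0,0],[8.5,0,0,0,0,0,0],[8.5,0,0,0,0,0,0]],
  ],
)

```text
time: 4.33
tool_pos: [0.5133, -0.1515, 0.0266]
tool_rot: [0.001, 0.755, 0.656, 0.0]
contact_force: [0.9, -0.8, 0.6]
gripper_width: 0.994
grasp_force: 0.0
```

```bash
python3 - <<'E'
from h import *
togo([.5107,-.1503,.023])
E
```

```text
t 4.3333 pos [ 0.5133 -0.1515  0.0266] togo cm [ 0.08 -0.28  0.36] xyaw 81.92 z [ 1.9e-03 -9.0e-04 -1.0e+00] F [ 0.9 -0.8  0.6] w 0.994 g 0.0
```

Request:
jog_arm(
  moves=[
    [[8.5,0.1,-0.2,0.3,0,0,0],[8.5,0,0,0,0,0,0],[0,0,0,0,0,0,0],[0,0,0,0,0,0,0],[0,0,0,0,0,0,0],[0,0,0,0,0,0,0],[0,0,0,0,0,0,0],[0,0,0,0,0,0,0],[0,0,0,0,0,0,0],[0,0,0,0,0,0,0]],
  ],
)

```text
time: 5.17
tool_pos: [0.5115, -0.1501, 0.0233]
tool_rot: [0.001, 0.755, 0.656, 0.001]
contact_force: [0.9, 1.6, 5.3]
gripper_width: 0.499
grasp_force: 61.8
```

```bash
python3 - <<'E'
from h import *
togo([.5107,-.1503,.023])
E
```

```text
t 5.1667 pos [ 0.5115 -0.1501  0.0233] togo cm [-0.03 -0.08  0.03] xyaw 81.92 z [ 2.1e-03 -8.0e-04 -1.0e+00] F [0.9 1.6 5.3] w 0.499 g 61.8
```

Request:
jog_arm(
  moves=[
    [[0,0,0,-1.0,0,0,0],[0,0,0,-2.5,0,0,0],[0,0,0,-4.0,0,0,0],[0,0,0,-4.0,0,0,0],[0,0,0,-4.0,0,0,0],[0,0,0,-4.0,0,0,0],[0,0,0,-0.5,0,0,0],[0,2.0,0,0,0,0,0],[0,3.7,0,0,0,0,0],[0,3.7,0,0,0,0,0],[0,3.7,0,0,0,0,0],[0,3.7,0,0,0,0,0],[0,3.7,0,0,0,0,0],[0,3.7,0,0,0,0,0],[0,3.7,-0.3,0,0,0,0],[0,3.0,-0.3,0,0,0,0],[0,2.0,0,0,0,0,0],[0,0,0,0,0,0,0],[0,0,0,0,0,0,0]],
  ],
)

```text
time: 6.75
tool_pos: [0.5492, 0.1773, 0.2196]
tool_rot: [-0.001, 0.754, 0.656, -0.002]
contact_force: [-0.3, 0.1, -4.8]
gripper_width: 0.496
grasp_force: 64.8
```

```bash
python3 - <<'E'
from h import *
togo([.5522,.177,.19])
f=grab_frame("scene"); g=grab_frame("top")
for h in(f,g):
    v,u=np.nonzero(h["depth"]>0); w=world(h,u,v)
    for nm,lo,hi in(("disc",.200,.232),("boss",.234,.250)):
        k=(np.hypot(w[:,0]-.552,w[:,1]-.177)<.042)&(w[:,2]>lo)&(w[:,2]<hi); p=w[k]
        print(nm,len(p),np.round(np.c_[p.min(0),p.max(0)],4).tolist() if len(p) else "")
cv2.imwrite("pics/over.png",np.hstack([cv2.resize(f["color"][190:330,320:460],(400,400),interpolation=2),cv2.resize(g["color"][160:280,60:180],(400,400))]))
E
```

```text
t 6.75 pos [0.5492 0.1773 0.2196] togo cm [0.02 0.32 2.96] xyaw 82.04 z [-0.005  -0.0016 -1.    ] F [-0.3  0.1 -4.8] w 0.496 g 64.8
disc 717 [[0.5138, 0.5872], [0.1395, 0.2138], [0.2019, 0.2318]]
boss 286 [[0.5127, 0.5844], [0.1555, 0.1989], [0.2341, 0.25]]
disc 698 [[0.5105, 0.5844], [0.1376, 0.196], [0.2039, 0.2319]]
boss 315 [[0.5121, 0.5808], [0.1533, 0.1923], [0.2341, 0.2496]]
```

View pics/over.png

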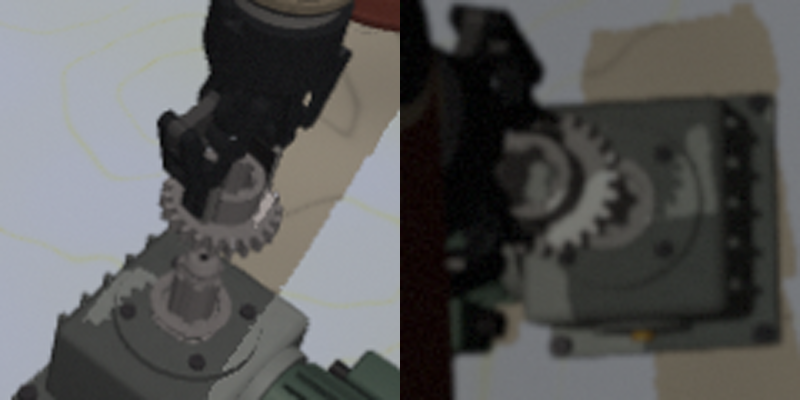

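Request:
jog_arm(
  moves=[
    [[0,0.1,0.3,0,0,0,0],[0,0,0,0,0,0,0.085],[0,0,0,1.0,0,0,0],[0,0,0,1.0,0,0,0],[0,0,0,0.5,0,0,0],[0,0,0,0,0,0,0],[0,0,0,0,0,0,0],[0,0,0,0,0,0,0]],
  ],
)

```text
time: 7.52
tool_pos: [0.554, 0.1773, 0.1973]
tool_rot: [0.0, 0.782, 0.623, 0.0]
contact_force: [0.5, 0.6, -4.0]
gripper_width: 0.496
grasp_force: 64.7
```

```bash
python3 - <<'E'
from h import *
togo([.5525,.178,.175])
f=grab_frame("scene")
v,u=np.nonzero(f["depth"]>0); w=world(f,u,v)
k=(np.hypot(w[:,0]-.552,w[:,1]-.177)<.042)&(w[:,2]>.17)&(w[:,2]<.201); p=w[k]
print(np.round(np.c_[p.min(0),p.max(0)],4).tolist())
E
```

```text
t 7.5167 pos [0.554  0.1773 0.1973] togo cm [ 0.03 -0.16  2.23] xyaw 77.07 z [ 1.e-04 -0.e+00 -1.e+00] F [ 0.5  0.6 -4. ] w 0.496 g 64.7
[[0.5197, 0.5909], [0.1408, 0.2141], [0.1803, 0.201]]
```

Request:
jog_arm(
  moves=[
    [[0,0,-0.15,0,0,0,0],[0,0,0,0.6,0,0,0],[0,0,0,0.6,0,0,0],[0,0,0,0.6,0,0,0],[0,0,0,0.4,0,0,0],[0,0,0,0.3,0,0,0],[0,0,0,0,0,0,0],[0,0,0,0,0,0,0]],
  ],
)

```text
time: 8.23
tool_pos: [0.5524, 0.1777, 0.1719]
tool_rot: [-0.0, 0.782, 0.623, -0.0]
contact_force: [0.6, 0.4, -3.4]
gripper_width: 0.493
grasp_force: 64.7
```

```bash
python3 - <<'E'
from h import *
togo([.5525,.178,.1643])
E
```

```text
t 8.2333 pos [0.5524 0.1777 0.1719] togo cm [0.03 0.   0.76] xyaw 77.05 z [-5.e-04 -1.e-04 -1.e+00] F [ 0.6  0.4 -3.4] w 0.493 g 64.7
```

Over the nose with no side force. Next I lower gently to the spline ends.

Request:
jog_arm(
  moves=[
    [[0,0,0,0.3,0,0,0],[0,0,0,0.2,0,0,0],[0,0,0,0.2,0,0,0],[0,0,0,0.1,0,0,0],[0,0,0,0.1,0,0,0],[0,0,0,0,0,0,0],[0,0,0,0,0,0,0]],
  ],
)

```text
time: 8.82
tool_pos: [0.5528, 0.1778, 0.1638]
tool_rot: [0.0, 0.782, 0.623, 0.0]
contact_force: [1.1, -0.1, -1.6]
gripper_width: 0.494
grasp_force: 65.0
```

Request:
jog_arm(
  moves=[
    [[0,0,0,0.15,0,0,0],[0,0,0,0.15,0,0,0],[0,0,0,0,0,0,0],[0,0,0,0,0,0,0]],
  ],
)

```text
time: 9.15
tool_pos: [0.5532, 0.1778, 0.1604]
tool_rot: [0.0, 0.782, 0.623, 0.001]
contact_force: [4.8, 1.0, -3.8]
gripper_width: 0.498
grasp_force: 64.8
```

Already below the spline-end stop (0.1643) with no upward force, so it seems to be in mesh. I'll keep lowering slowly.

Request:
jog_arm(
  moves=[
    [[0,0,0,0.2,0,0,0],[0,0,0,0.3,0,0,0],[0,0,0,0.3,0,0,0],[0,0,0,0.2,0,0,0],[0,0,0,0,0,0,0],[0,0,0,0,0,0,0]],
  ],
)

```text
time: 9.65
tool_pos: [0.5533, 0.1778, 0.1503]
tool_rot: [0.001, 0.782, 0.623, 0.001]
contact_force: [6.4, 0.6, -3.5]
gripper_width: 0.494
grasp_force: 64.9
```

```bash
python3 - <<'E'
from h import *
togo([.5525,.178,.1273]); print(state()["ft_torque"])
f=grab_frame("scene")
v,u=np.nonzero(f["depth"]>0); w=world(f,u,v)
k=(np.hypot(w[:,0]-.553,w[:,1]-.177)<.037)&(np.hypot(w[:,0]-.553,w[:,1]-.177)>.026)&(w[:,2]>.13)&(w[:,2]<.19); p=w[k]
print(np.percentile(p[:,2],[10,30,50,60,70,80,90]).round(4))
E
```

```text
t 9.65 pos [0.5533 0.1778 0.1503] togo cm [-0.   -0.08  2.3 ] xyaw 77.04 z [ 2.2e-03  5.0e-04 -1.0e+00] F [ 6.4  0.6 -3.5] w 0.494 g 64.9
[ 0.24724896 -1.04955093 -0.06227676]
[0.1402 0.1466 0.1486 0.1494 0.1504 0.1621 0.1737]
```

Request:
jog_arm(
  moves=[
    [[0,0,0.1,0.2,0,0,0],[0,0,0,0.4,0,0,0],[0,0,0,0.4,0,0,0],[0,0,0,0.4,0,0,0],[0,0,0,0.2,0,0,0],[0,0,0,0.2,0,0,0],[0,0,0,0.1,0,0,0],[0,0,0,0.1,0,0,0],[0,0,0,0,0,0,0],[0,0,0,0,0,0,0]],
  ],
)

```text
time: 10.53
tool_pos: [0.5534, 0.1778, 0.1308]
tool_rot: [-0.0, 0.782, 0.623, 0.0]
contact_force: [-0.2, 4.0, 3.0]
gripper_width: 0.498
grasp_force: 65.4
```

Request:
jog_arm(
  moves=[
    [[0,0,0,0.1,0,0,0],[0,0,0,0.1,0,0,0],[0,0,0,0.1,0,0,0],[0,0,0,0,0,0,0],[0,0,0,0,0,0,0]],
  ],
)

```text
time: 10.95
tool_pos: [0.5535, 0.1778, 0.1284]
tool_rot: [-0.0, 0.782, 0.623, 0.0]
contact_force: [-1.9, 2.8, 6.4]
gripper_width: 0.498
grasp_force: 65.9
```

Request:
jog_arm(
  moves=[
    [[0,0,0,0.1,0,0,0],[0,0,0,0.05,0,0,0],[0,0,0,0,0,0,0],[0,0,0,0,0,0,0],[0,0,0,0,0,0,0]],
  ],
)

```text
time: 11.37
tool_pos: [0.5535, 0.1778, 0.1275]
tool_rot: [-0.0, 0.782, 0.623, 0.0]
contact_force: [-2.7, 3.9, 10.0]
gripper_width: 0.496
grasp_force: 66.2
```

Request:
jog_arm(
  moves=[
    [[0,0,0,0.1,0,0,0],[0,0,0,0,0,0,0],[0,0,0,0,0,0,0],[0,0,0,0,0,0,0]],
  ],
)

```text
time: 11.7
tool_pos: [0.5535, 0.1778, 0.1273]
tool_rot: [-0.0, 0.782, 0.623, 0.0]
contact_force: [-5.9, 3.1, 12.9]
gripper_width: 0.495
grasp_force: 66.6
```

Request:
jog_arm(
  moves=[
    [[0,0,0,0.1,0,0,0],[0,0,0,0,0,0,0],[0,0,0,0,0,0,0],[0,0,0,0,0,0,0]],
  ],
)

```text
time: 12.03
tool_pos: [0.5536, 0.1778, 0.1273]
tool_rot: [-0.0, 0.782, 0.623, -0.0]
contact_force: [-8.1, 2.7, 16.8]
gripper_width: 0.494
grasp_force: 67.0
```

Request:
jog_arm(
  moves=[
    [[0,0,-0.07,0.1,0,0,0],[0,0,0,0,0,0,0],[0,0,0,0,0,0,0],[0,0,0,0,0,0,0],[0,0,0,0,0,0,0]],
  ],
)

```text
time: 12.45
tool_pos: [0.5535, 0.1778, 0.1272]
tool_rot: [0.0, 0.782, 0.623, 0.001]
contact_force: [-7.4, 1.4, 19.2]
gripper_width: 0.494
grasp_force: 67.2
```

```bash
python3 - <<'E'
from h import *
togo([.5525,.178,.1273])
f=grab_frame("scene")
v,u=np.nonzero(f["depth"]>0); w=world(f,u,v); r=np.hypot(w[:,0]-.5535,w[:,1]-.1775)
for a,b,lo,hi in((.026,.036,.1,.14),(.0145,.021,.14,.16),(0,.008,.155,.175)):
    k=(r>a)&(r<b)&(w[:,2]>lo)&(w[:,2]<hi); print(k.sum(),np.percentile(w[k,2],[10,30,50,70,90]).round(4))
cv2.imwrite("pics/home.png",cv2.resize(f["color"][230:350,330:450],(600,600),interpolation=2))
E
```

```text
t 12.45 pos [0.5535 0.1778 0.1272] togo cm [-0.01 -0.11 -0.01] xyaw 77.06 z [ 0.0013  0.     -1.    ] F [-7.4  1.4 19.2] w 0.494 g 67.2
496 [0.1028 0.1135 0.1222 0.1254 0.1275]
109 [0.1429 0.147  0.1493 0.1503 0.1517]
16 [0.1616 0.1619 0.1632 0.1649 0.1654]
```

View pics/home.png

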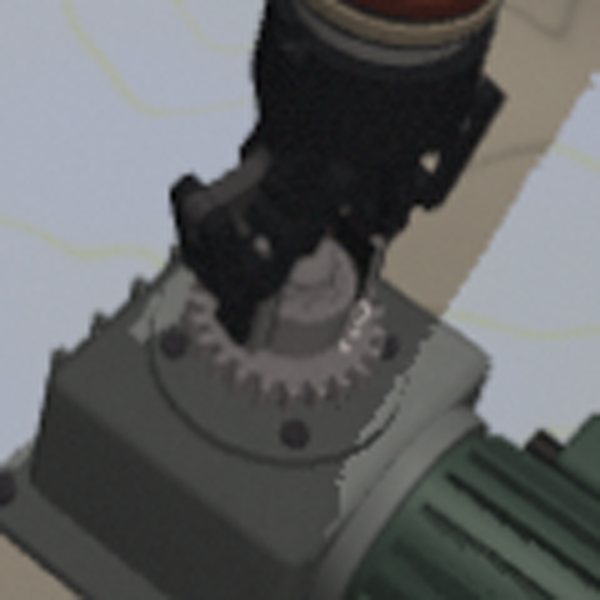

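The gear sits down on the shoulder, with its disc top at about 0.126, boss top at about 0.150 and the nose standing clear at about 0.164. The gripper still holds the boss at (310,300), pressing with 19 N.

```bash
python3 -c "
from plant import *
print(job_done())"
```

```text
the job is handed in; nothing more can be done
None
```

The gear is meshed on the splines and pressed home on the shoulder, still gripped and held down with about 19 N; the job was handed in at 12.5 s, and no verdict came back.

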